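# Make up two perfusion kits in foam carriers

### The arm

A 6-joint arm with a two-finger parallel gripper is mounted at the origin on the work surface. World frame = base frame: x ahead of the robot, y to its left, z up, the work surface at z = 0. Lengths are in m, angles in rad, forces in N, time in s.
With the tool pointing down it reaches from about 0.325 to 0.9 m from the base axis. Payload 3.5 kg.
Tool frame: the origin (TCP) lies midway between the tips of the shut fingers; the grasp point (between the pads) lies r.pinch_z behind it (r.pinch_z is the distance from the TCP to the grasp point, in m); z points along the fingers, y is the line along which they close (so a half turn about z gives the same grasp; the last joint's range is limited). The gripper opens to 85 mm and grips with 20 to 120 N. Pads are 22 mm wide; open, the fingers measure 114 mm over their backs; the gripper's body (76 mm by 85 mm) begins 54 mm behind the grasp point. The pads swing forward as they close: fully open they stand 13 mm farther back than shut.
Start: joints at [-1.408, 0.276, -0.026, 1.268, 0, 1.467], TCP at [0.164, -0.603, 0.231] pointing down, gripper open.
Joint ranges: [-3.12, 3.12], [-0.85, 1.88], [-1.08, 1.24], [-1.95, 2.15], [-1.57, 1.53], [-3.14, 3.14]. Speed limits (rad/s): [2.57, 2.57, 3.14, 3.14, 3.14, 3.14].

### API

Orientations are given as a unit quaternion [w, x, y, z].
In Python, from bench import telemetry, viewer, r gives the robot as it stands.
- The arm moves only by the shell command python3 -m handwheel 'ROWS' [FORCE]. ROWS is JSON, a list that holds one entry, the list of rows, each a list of 5 numbers: the shift along the tool's x, y, z in m, then the turn about the tool's z in rad, then the opening, from -1 (shut) to 1 (fully open). A call has 1 to 20 rows; each row is the pose to reach, as a shift and turn from the pose commanded when the call began, along the tool's axes at that moment; what a row does not reach only later rows make up. A row lasts 1/8 s, in which the tool goes at most 62.5 mm and 10.7 degrees, less where a joint would pass 70% of its speed; a pose out of reach is approached as far as the arm can. A call with a gripper value outside its range is refused whole. The fingers move at their own pace and stop on an object; FORCE is the grip in N (left out, the last holds). Time passes only in rows, so rows that repeat a pose let the fingers close. It gives the time, the measured TCP pose, the force, the opening and the grip force at its end, in the units of the state.
- telemetry.sense(): the state, without advancing time (a new reading comes with each control period).
- viewer.grab_frame(name): name is "scene" or "top" or "wrist"; returns the picture (480x640x3 uint8, red, green, blue); there is no depth.
- viewer.camera_model(name): a dict with "fx", "fy", "cx", "cy" (pixels), "dist_coeffs" ([k1, k2, p1, p2, k3] as OpenCV has them; the pictures are not rectified), "origin" and "rotation" of the camera in the world. Camera axes: x right, y down, z forward; pixel columns grow to the right and rows downward; lengths in m; the calibration is good to about 2 mm. A picture is of the moment at which its call begins: read the wrist's pose just before it. camera_model takes no time and is no camera call; for the wrist camera it gives the pose at the moment of the call.
- r.job_done(): hands the job in; it is judged then, once.
The state is a dict: "time": time; "joint_positions": joint angles; "qvel": joint speeds; "joint_torque": joint torques, N m; "eef_pos": TCP position; "tool_rot": TCP orientation; "ft_force": force on the tool from outside, world axes, zero at the start; "moment": the same for the moment, N m; "gripper_width": finger opening in m; "gripper_force": force on a finger pad.
Only numpy, scipy, OpenCV 4.12 (cv2) and the standard library are available. Lean on these libraries where they do the work, as an engineer would, in place of code of your own. Each camera call takes 0.05 s, during which the arm holds its last target. There are 200 camera calls.

### The job

Make up the two perfusion kits in the white foam carriers: the blue-taped carrier gets the orange-capped bottle of red medium, the teal pump head and the white control box; the yellow-taped carrier gets the green-capped bottle and the aluminium valve block. Bottles belong in the round pocket, the pump in the square one, the control box and the valve block in the long one, each upright and fully down on the pocket's floor, set down and not dropped. Leave the amber bottle, the petri dish and the screwdriver where they are.

Things in the scene. Friction and masses are not known exactly. Their poses are not given: they have to be found in the camera images.
- carrier_blue: Fixed white foam block, blue tape over both ends, 84 (x) x 260 (y) x 28 mm high; origin: centre of its underside, z up. Open on top, in a row along its y (all at x = 0), three pockets 20 mm deep, floors 8 mm above the origin: round, 60 mm across, at y = +90 mm; square, 64 x 64, at y = +17; long, 62 (x) x 94 (y), at y = -73. Turned up to 9 degrees; left or right.
- carrier_yellow: Fixed white foam block, yellow tape over both ends, 84 (x) x 260 (y) x 28 mm high; origin: centre of its underside, z up. Open on top, in a row along its y (all at x = 0), three pockets 20 mm deep, floors 8 mm above the origin: round, 60 mm across, at y = +90 mm; square, 64 x 64, at y = +17; long, 62 (x) x 94 (y), at y = -73. Turned up to 9 degrees; left or right.
- red_bottle: Closed lab bottle standing upright, red medium inside, 44 mm in diameter and 84 mm tall; the orange screw cap is 36 mm in diameter and takes up the top 20 mm. Origin: centre of its underside, z up. Its turn about z means nothing. About 0.13 kg.
- green_bottle: Closed lab bottle standing upright, colourless buffer inside, 44 mm in diameter and 84 mm tall; the green screw cap is 36 mm in diameter and takes up the top 20 mm. Origin: centre of its underside, z up. Its turn about z means nothing. About 0.13 kg.
- pump: Pump head: teal block 48 x 48 x 44 mm high with a round silver rotor (36 mm across, 3 mm thick; a hub to 5 mm) on its top. Origin: centre of its underside, z up; its sides lie along its x and y axes, x within 0.4 rad of the world's x at the start. About 0.22 kg.
- control_box: Rigid block 46 (x) x 78 (y) x 44 mm high, a white case with a green circuit board on top (chips to 2.5 mm above the case). Origin: centre of its underside, z up. Its long y axis stands within 0.4 rad of the world's y at the start. About 0.15 kg.
- valve_block: Rigid block 46 (x) x 78 (y) x 44 mm high, bare aluminium with three brass ports in a row on top (3 mm high). Origin: centre of its underside, z up. Its long y axis stands within 0.4 rad of the world's y at the start. About 0.3 kg.
- amber_bottle: Closed lab bottle standing upright, dark amber, 44 mm in diameter and 84 mm tall; the white screw cap is 36 mm in diameter and takes up the top 20 mm. Origin: centre of its underside, z up. Its turn about z means nothing. A bystander among the stock, not wanted in either kit: it is to stay where it is (within 30 mm).
- dish: Bystander: closed clear petri dish with pink contents, 55 mm across, 12 mm high, lying at the outer end of one of the carriers. Origin: centre of its underside. It is to stay where it is (within 30 mm).
- screwdriver: Bystander: small screwdriver 140 mm long with a red handle, lying along world x (within about 5 degrees) at the outer end of one of the carriers. Origin on its underside, x axis along it. It is to stay where it is (within 30 mm).

How it is judged:
By the outcome, as a careful person would: the job done as asked, in the order asked, and still so for the second after the job is handed in, with the robot touching nothing.
It also fails if it takes over 112 s, if anything falls off the work surface, if the arm or the gripper's body presses on something with over 40 N, if the wrist force passes 120 N, or if a joint passes its speed limit or range.

## Working session

There is one attempt and no reset: what is moved stays moved. The work goes in short steps, Python scripts to look and compute and a shell command to move; the robot and the scene stay as the last step left them, time stands still between calls to the robot, and variables do not carry over. Pictures are saved under pics/ and viewed, at most 14 in all, crops included, and the job is handed in when it is done.

```bash
ls; mkdir -p pics
python3 - <<'E'
from bench import telemetry, viewer, r
import cv2
s=telemetry.sense(); print({k:s[k] for k in('time','eef_pos','tool_rot','gripper_width')}, r.pinch_z)
for n in('top','scene'):
    im=viewer.grab_frame(n); cv2.imwrite(f'pics/{n}0.png',im[:,:,::-1]); print(n,viewer.camera_model(n))
print(viewer.camera_model('wrist'))
E
```

```text
pics
{'time': 0.0, 'eef_pos': array([ 0.16403158, -0.60227476,  0.23013667]), 'tool_rot': array([-1.12293929e-03,  9.91184622e-01,  1.32483141e-01, -2.88932461e-05]), 'gripper_width': 0.0856329036469302} 0.0187
top {'fx': 615.9977371679134, 'fy': 615.9977371679134, 'cx': 319.2259226689272, 'cy': 233.95665731046972, 'dist_coeffs': array([-0.07146762,  0.        ,  0.        ,  0.        ,  0.        ]), 'origin': array([ 0.44170447, -0.00599798,  1.48522917]), 'rotation': array([-0.02637657,  0.7112697 , -0.70227425,  0.01451134])}
scene {'fx': 440.77798392820364, 'fy': 440.77798392820364, 'cx': 316.96644948603273, 'cy': 229.49695160119654, 'dist_coeffs': array([-0.03343697,  0.        ,  0.        ,  0.        ,  0.        ]), 'origin': array([ 1.00417222, -0.49932672,  0.66554917]), 'rotation': array([-0.3729909 ,  0.84991487,  0.3357623 , -0.16058079])}
{'fx': 359.716350317298, 'fy': 359.716350317298, 'cx': 323.66904349883947, 'cy': 240.6127747777567, 'dist_coeffs': array([-0.03972951,  0.        ,  0.        ,  0.        ,  0.        ]), 'origin': array([ 0.24241952, -0.58197005,  0.3733764 ]), 'rotation': array([ 0.12459869,  0.78459089, -0.5995087 , -0.0973736 ])}
```

View pics/top0.png

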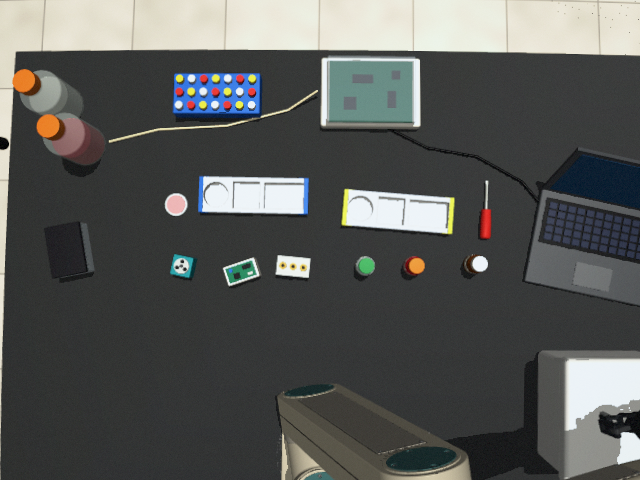

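View pics/scene0.png

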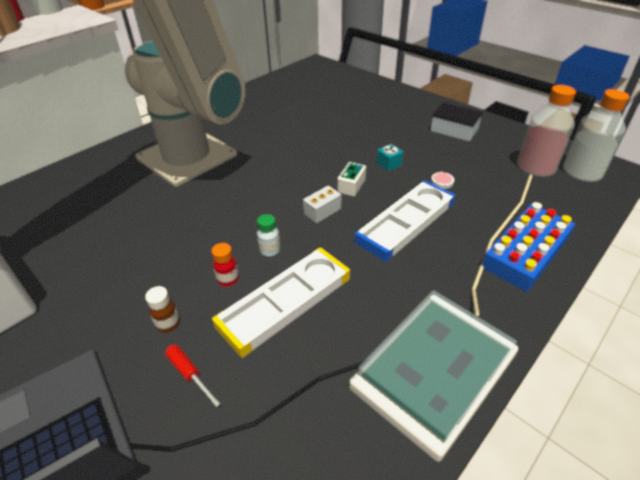

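The top view shows both carriers with the round pocket on the left (blue about (253,196), yellow about (398,212)). The stock stands along row 266: pump (182), control box (241), valve (293), green (365), red (414), amber (478). Next I move the wrist camera over the scene.

```bash
cat > h.py <<'E'
import numpy as np, cv2
from scipy.spatial.transform import Rotation as R
from bench import telemetry, viewer, r
def rot(q): return R.from_quat(np.asarray(q)[[1,2,3,0]]).as_matrix()
def K(m): return np.array([[m['fx'],0,m['cx']],[0,m['fy'],m['cy']],[0,0,1]])
def ray(m,uv):
    p=cv2.undistortPoints(np.array([[uv]],float),K(m),m['dist_coeffs'])[0,0]
    d=rot(m['rotation'])@[p[0],p[1],1]; return m['origin'],d/np.linalg.norm(d)
def onz(m,uv,z):
    o,d=ray(m,uv); return (o+d*(z-o[2])/d[2])
def tri(rays):
    A=sum(np.eye(3)-np.outer(d,d) for o,d in rays); b=sum((np.eye(3)-np.outer(d,d))@o for o,d in rays)
    return np.linalg.solve(A,b)
def proj(m,P):
    C=rot(m['rotation']).T; P=np.atleast_2d(P)
    return cv2.projectPoints(P.astype(float),cv2.Rodrigues(C)[0],-C@m['origin'],K(m),m['dist_coeffs'])[0][:,0]
def pose():
    s=telemetry.sense(); Q=rot(s['tool_rot']); return s,s['eef_pos'],Q,np.arctan2(Q[1,0],Q[0,0])
def go(x,y,z,yaw):   # shift and turn in the tool's axes
    s,p,Q,y0=pose(); t=(yaw-y0+np.pi)%(2*np.pi)-np.pi
    print('to',(x,y,z,round(yaw,3)),'rows:',np.round(Q.T@(np.array([x,y,z])-p),4),'turn',round(-t,3))
def snap(n,f):
    m=viewer.camera_model(n); im=viewer.grab_frame(n)[:,:,::-1].copy(); cv2.imwrite(f'pics/{f}.png',im); return m,im
E
python3 -m handwheel '[[[0.39,-0.465,-0.17,-1.3,1],[0.39,-0.465,-0.17,-1.3,1],[0.39,-0.465,-0.17,-1.3,1],[0.39,-0.465,-0.17,-1.3,1],[0.39,-0.465,-0.17,-1.3,1],[0.39,-0.465,-0.17,-1.3,1],[0.39,-0.465,-0.17,-1.3,1],[0.39,-0.465,-0.17,-1.3,1],[0.39,-0.465,-0.17,-1.3,1],[0.39,-0.465,-0.17,-1.3,1],[0.39,-0.465,-0.17,-1.3,1],[0.39,-0.465,-0.17,-1.3,1],[0.39,-0.465,-0.17,-1.3,1],[0.39,-0.465,-0.17,-1.3,1]]]'
python3 - <<'E'
from h import *
s,p,Q,y=pose(); print(s['time'],p,y,s['ft_force'],s['joint_positions'])
m,im=snap('wrist','w1'); import pickle; pickle.dump(m,open('w1.pkl','wb')); print(m['origin'],rot(m['rotation'])[:,2])
E
```

```text
time: 1.85
eef_pos: [0.4178, -0.0531, 0.4008]
tool_rot: [-0.0, 0.71, 0.704, -0.0]
ft_force: [0.8, 0.5, -0.8]
gripper_width: 0.0855
gripper_force: 0.0
1.85 [ 0.41776005 -0.0530721   0.40075325] 1.5631337400008156 [ 0.81654821  0.45187825 -0.83162982] [-2.80043667e-01 -1.33857665e-01 -1.20064660e-01  1.58569675e+00
 -1.26062601e-04  1.29841522e+00]
[0.41949571 0.0266653  0.54387724] [-0.00418494 -0.31086808 -0.95044386]
```

View pics/w1.png

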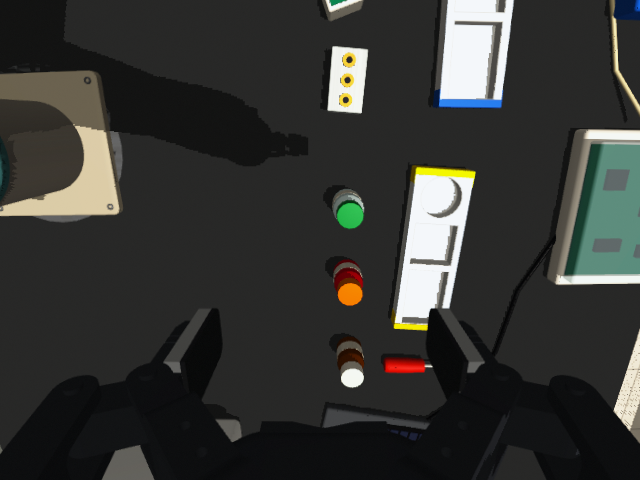

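View w1 shows green cap (350,215), red's orange cap (350,294), amber (352,375), valve (347,80) and the whole yellow carrier. Two more wrist places will give parallax and cover the blue side.

```bash
python3 -m handwheel '[[[0.12,0,0,0,1],[0.12,0,0,0,1],[0.12,0,0,0,1],[0.12,0,0,0,1]]]'
python3 - <<'E'
from h import *; import pickle
m,im=snap('wrist','w2'); pickle.dump(m,open('w2.pkl','wb'))
E
python3 -m handwheel '[[[0.12,0,0,0,1],[0.12,0,0,0,1],[0.12,0,0,0,1],[0.12,0,0,0,1]]]'
python3 - <<'E'
from h import *; import pickle
m,im=snap('wrist','w3'); pickle.dump(m,open('w3.pkl','wb')); print(m['origin'])
E
```

```text
time: 2.4
eef_pos: [0.4189, 0.0675, 0.4012]
tool_rot: [0.0, 0.709, 0.705, -0.0]
ft_force: [-0.2, -0.8, -0.6]
gripper_width: 0.0856
gripper_force: 0.0
time: 2.95
eef_pos: [0.4198, 0.1869, 0.4011]
tool_rot: [0.0, 0.709, 0.705, -0.0]
ft_force: [-0.3, -0.3, 0.3]
gripper_width: 0.0851
gripper_force: 0.0
[0.42143792 0.26674371 0.54420483]
```

View pics/w2.png

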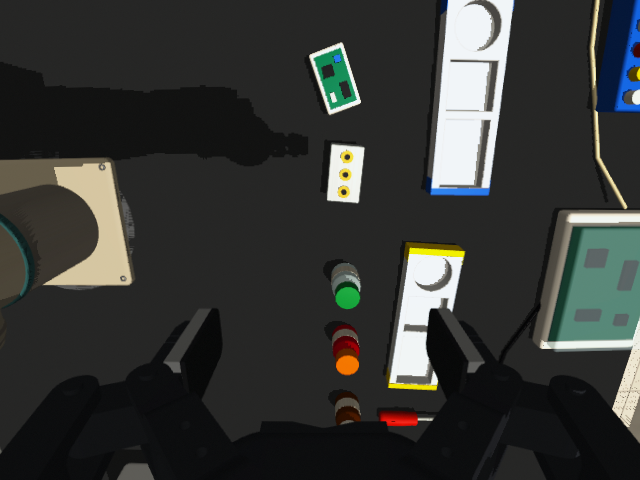

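View pics/w3.png

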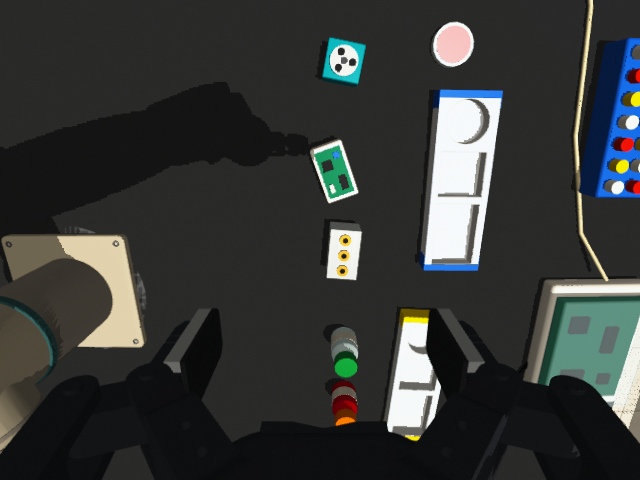

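w2 shows control box (335,78), valve (345,173) and the blue carrier; w3 shows pump (344,61), control box (334,171), the whole blue carrier and the dish (453,44). Now I fit object silhouettes across the views, with base height left free.

```bash
cat > fit.py <<'E'
from h import *; import pickle
from scipy.optimize import least_squares
V={'top':(viewer.camera_model('top'),cv2.imread('pics/top0.png')),'scene':(viewer.camera_model('scene'),cv2.imread('pics/scene0.png'))}
for w in('w1','w2','w3'): V[w]=(pickle.load(open(w+'.pkl','rb')),cv2.imread(f'pics/{w}.png'))
def box(a,b,c): return np.array([[i*a/2,j*b/2,k*c] for i in(-1,1) for j in(-1,1) for k in(0,1)])
t=np.linspace(0,2*np.pi,40,endpoint=False)
cap=np.array([[.018*np.cos(u),.018*np.sin(u),z] for u in t for z in(.064,.084)])
def blob(v,seed,hue=None):
    im=V[v][1]; hsv=cv2.cvtColor(im,cv2.COLOR_BGR2HSV)
    if hue: msk=((hsv[...,0]>=hue[0])&(hsv[...,0]<=hue[1])&(hsv[...,1]>130)&(hsv[...,2]>60)).astype(np.uint8)
    else: msk=(hsv[...,2]>75).astype(np.uint8)
    if hue is None: msk=cv2.morphologyEx(msk,cv2.MORPH_CLOSE,np.ones((3,3)))
    n,l,st,c=cv2.connectedComponentsWithStats(msk)
    ys,xs=np.nonzero(l); i=np.argmin((xs-seed[0])**2+(ys-seed[1])**2); k=l[ys[i],xs[i]]
    cs=cv2.findContours((l==k).astype(np.uint8),cv2.RETR_EXTERNAL,cv2.CHAIN_APPROX_NONE)[0]
    return cv2.convexHull(max(cs,key=len)),st[k]
def feat(h,grow=False):
    m=cv2.moments(np.float32(h)); A=m['m00']
    a,b,c=m['mu20']/A,m['mu11']/A,m['mu02']/A
    return np.array([m['m10']/A,m['m01']/A]),A,0.5*np.arctan2(2*b,a-c),np.hypot(a-c,2*b)/(a+c)
O={'red':(cap,dict(top=(414,266),w1=(350,294),w2=(347,363),scene=(222,250)),(6,15)),
'green':(cap,dict(top=(365,266),w1=(350,215),w2=(347,297),w3=(346,366),scene=(266,222)),(50,75)),
'pump':(box(.048,.048,.044),dict(top=(182,266),w3=(344,61),scene=(390,157)),None),
'control':(box(.046,.078,.044),dict(top=(241,271),w2=(335,78),w3=(334,171),scene=(351,178)),None),
'valve':(box(.046,.078,.044),dict(top=(293,266),w1=(347,80),w2=(345,173),w3=(344,250),scene=(322,204)),None),
'blue':(box(.084,.26,.028),dict(top=(253,196),w3=(460,180),scene=(405,220)),None),
'yellow':(box(.084,.26,.028),dict(top=(398,212),scene=(283,300)),None)}
res={}
for n,(M,seeds,hue) in O.items():
    F={v:blob(v,s,hue) for v,s in seeds.items()}
    def model(p,v):
        P=M@R.from_euler('z',p[3]).as_matrix().T+p[:3]
        return cv2.convexHull(np.float32(proj(V[v][0],P)))
    def f(p,full=False):
        e=[]
        for v,(h,st) in F.items():
            a,b=feat(h),feat(model(p,v)); e+=list(b[0]-a[0])
            if hue is None and a[3]>.15: e.append(3*np.sin(2*(b[2]-a[2])))
        return np.array(e)
    m0,s0=V['top'][0],seeds['top']; best=None
    for y0 in (-.3,0,.3):
        x0=np.r_[onz(m0,s0,.03)[:2],0,y0]; q=least_squares(f,x0)
        if best is None or q.cost<best.cost: best=q
    p=best.x; res[n]=p
    print(n,np.round(p,4),'res px',np.round(best.fun,1))
    print('   area ratio',{v:round(feat(model(p,v))[1]/feat(F[v][0])[1],2) for v in F})
pickle.dump(res,open('res.pkl','wb'))
E
python3 fit.py
```

```text
red [ 0.4535 -0.2042  0.0006 -0.3022] res px [ 0.1  0.1 -0.1  0.1 -0.   0.   0.4  0. ]
   area ratio {'top': 1.05, 'w1': 1.07, 'w2': 1.06, 'scene': 0.96}
green [ 0.4524 -0.0905  0.0053 -0.1386] res px [ 0.8 -0.1  0.   0.5  0.  -0.2  0.2 -0.8  0.2 -0.7]
   area ratio {'top': 1.33, 'w1': 1.24, 'w2': 1.42, 'w3': 1.56, 'scene': 1.3}
pump [ 0.4465  0.3449  0.0018 -0.0054] res px [ 0.8  0.1 -0.1 -0.3  0.4 -0.1]
   area ratio {'top': 1.18, 'w3': 1.11, 'scene': 0.98}
control [ 0.4335  0.2    -0.0392  0.038 ] res px [ 3.4  0.7  1.7 -1.5  5.1  1.5 -1.4 -2.2  1.7 15.8 -0.5  0.3]
   area ratio {'top': 0.93, 'w2': 0.87, 'w3': 0.87, 'scene': 0.36}
valve [0.45   0.0827 0.0196 0.2824] res px [ -1.3  -0.4  -1.9   1.   -3.8  -1.8   1.1  -1.   -2.    0.    2.2  -2.
 -11.2   5.   -1.3]
   area ratio {'top': 1.01, 'w1': 1.14, 'w2': 1.11, 'w3': 1.09, 'scene': 0.42}
blue [ 0.6174  0.1796  0.0103 -0.0411] res px [-0.9  0.2  0.2  1.2  0.3  0.2 -2.4 -0.2  0.5]
   area ratio {'top': 0.99, 'w3': 1.03, 'scene': 0.82}
yellow [ 5.830e-01 -1.675e-01  1.500e-03  1.000e-04] res px [ 0.2  0.4 -0.4  0.4  0.1 -0.3]
   area ratio {'top': 0.94, 'scene': 0.87}
```

The yaw derivative was lost to float32 rounding, and some scene blobs merged. I'll refit with outline distances and a robust loss.

```bash
python3 - <<'E'
s=open('fit.py').read()
i=s.index("    def f(p,full"); 
s=s[:i].replace(",scene=(351,178)","").replace(",scene=(322,204)","").replace(",scene=(405,220)","").replace("yellow':(box(.084,.26,.028),dict(top=(398,212),","yellow':(box(.084,.26,.028),dict(top=(398,212),w1=(430,230),")+'''
    pts={}
    for v,(h,st) in F.items():
        h=h[:,0].astype(float); q=np.concatenate([np.linspace(a,b,12,endpoint=False) for a,b in zip(h,np.roll(h,-1,0))])
        seg=np.repeat(np.linalg.norm(np.roll(h,-1,0)-h,axis=1)/12,12); c=np.cumsum(seg); idx=np.searchsorted(c,np.linspace(0,c[-1]*.999,60)); pts[v]=q[idx]
    x0=np.r_[onz(V['top'][0],seeds['top'],.03)[:2],0,0]; S=np.array([.01,.01,.01,.1])
    def f(u):
        p=x0+(u-1)*S; e=[]
        for v in F:
            h=model(p,v); d=np.array([cv2.pointPolygonTest(h,(float(a),float(b)),True) for a,b in pts[v]])
            e.append(d*800/V[v][0]['fx']/ (2 if v in('top','scene') else 1)) 
        return np.concatenate(e)
    best=None
    for y0 in ((-3,0,3) if hue is None else (0,)):
        q=least_squares(f,np.array([1,1,1,1.+y0]),diff_step=2e-2,loss='soft_l1',f_scale=1.)
        if best is None or q.cost<best.cost: best=q
    p=x0+(best.x-1)*S; res[n]=p; e=f(best.x).reshape(len(F),-1)
    print(n,np.round(p,4),'mean/rms',{v:(round(a.mean(),1),round(a.std(),1)) for v,a in zip(F,e)})
pickle.dump(res,open('res.pkl','wb'))
sheet=[]
for v in('top','w1','w3'):
    im=V[v][1].copy()
    for n,(M,seeds,hue) in O.items():
        if v not in seeds: continue
        p=res[n]; P=M@R.from_euler('z',p[3]).as_matrix().T+p[:3]
        cv2.polylines(im,[np.int32(np.round(8*cv2.convexHull(np.float32(proj(V[v][0],P)))))],True,(255,0,255),1,shift=3)
    sheet.append(im[150:300,150:510] if v=='top' else im[:360,280:540])
a=np.hstack([cv2.resize(sheet[1],None,fx=1.4,fy=1.4),cv2.resize(sheet[2],None,fx=1.4,fy=1.4)])
cv2.imwrite('pics/fitw.png',a)
'''
open('fit.py','w').write(s)
E
python3 fit.py
```

```text
red [ 4.536e-01 -2.045e-01  1.000e-04 -3.530e-02] mean/rms {'top': (np.float64(0.1), np.float64(0.1)), 'w1': (np.float64(1.0), np.float64(0.6)), 'w2': (np.float64(0.8), np.float64(0.4)), 'scene': (np.float64(-0.2), np.float64(0.4))}
green [ 0.4522 -0.0903 -0.0016 -0.1867] mean/rms {'top': (np.float64(0.7), np.float64(0.3)), 'w1': (np.float64(2.8), np.float64(2.2)), 'w2': (np.float64(4.1), np.float64(4.7)), 'w3': (np.float64(4.6), np.float64(6.1)), 'scene': (np.float64(0.9), np.float64(1.2))}
pump [ 0.4467  0.3436  0.0005 -0.1879] mean/rms {'top': (np.float64(0.6), np.float64(0.8)), 'w3': (np.float64(2.2), np.float64(2.5)), 'scene': (np.float64(-0.1), np.float64(0.5))}
control [ 0.4351  0.2019 -0.0007  0.3343] mean/rms {'top': (np.float64(-0.0), np.float64(0.2)), 'w2': (np.float64(0.7), np.float64(0.6)), 'w3': (np.float64(0.1), np.float64(0.7))}
valve [ 0.4492  0.0798  0.0006 -0.0797] mean/rms {'top': (np.float64(-0.1), np.float64(0.2)), 'w1': (np.float64(0.6), np.float64(1.1)), 'w2': (np.float64(0.9), np.float64(0.9)), 'w3': (np.float64(0.9), np.float64(0.8))}
blue [ 0.6182  0.1794  0.0037 -0.0122] mean/rms {'top': (np.float64(-0.2), np.float64(0.3)), 'w3': (np.float64(0.3), np.float64(1.2))}
yellow [ 0.5823 -0.1663  0.0032 -0.0756] mean/rms {'top': (np.float64(-0.5), np.float64(0.4)), 'w1': (np.float64(0.5), np.float64(3.5)), 'scene': (np.float64(-2.3), np.float64(1.0))}
```

View pics/fitw.png

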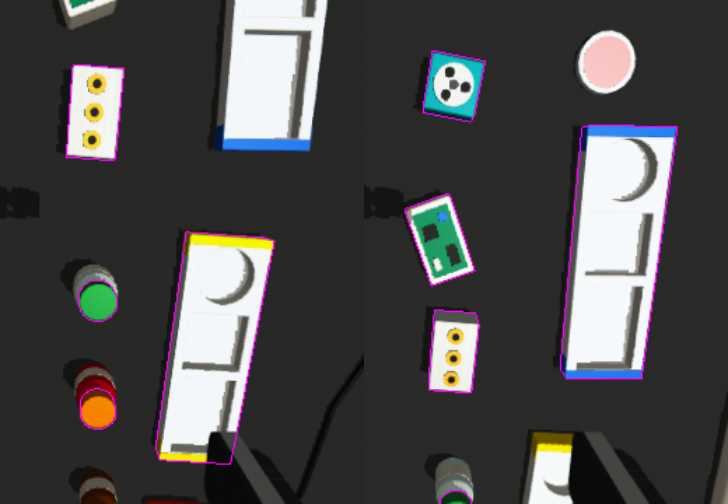

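The fits agree with the outlines and all bases sit at z≈0, within 4 mm. I'll start with the red bottle.

Run:
```python
from h import *; import pickle
res=pickle.load(open('res.pkl','rb'))
for c in('blue','yellow'):
    p=res[c]
    for n,y in(('round',.09),('square',.017),('long',-.073)): print(c,n,np.round(p[:2]+y*np.array([-np.sin(p[3]),np.cos(p[3])]),4))
H=np.pi/2
go(.4536,-.2045,.15,H); go(.4536,-.2045,.03,H)
```

```text
blue round [0.6193 0.2694]
blue square [0.6184 0.1964]
blue long [0.6173 0.1064]
yellow round [ 0.5891 -0.0766]
yellow square [ 0.5836 -0.1494]
yellow long [ 0.5768 -0.2391]
to (0.4536, -0.2045, 0.15, 1.571) rows: [-0.3907  0.0367  0.2515] turn -0.007
to (0.4536, -0.2045, 0.03, 1.571) rows: [-0.3906  0.0367  0.3715] turn -0.007
```

```bash
python3 -m handwheel '[[[-0.39,0.037,0.25,-0.007,1],[-0.39,0.037,0.25,-0.007,1],[-0.39,0.037,0.25,-0.007,1],[-0.39,0.037,0.25,-0.007,1],[-0.39,0.037,0.25,-0.007,1],[-0.39,0.037,0.25,-0.007,1],[-0.39,0.037,0.25,-0.007,1],[-0.39,0.037,0.25,-0.007,1],[-0.39,0.037,0.25,-0.007,1],[-0.39,0.037,0.25,-0.007,1],[-0.39,0.037,0.29,-0.007,1],[-0.39,0.037,0.33,-0.007,1],[-0.39,0.037,0.36,-0.007,1],[-0.39,0.037,0.371,-0.007,1],[-0.39,0.037,0.371,-0.007,1]]]' 40
python3 - <<'E'
from h import *
s,p,Q,y=pose(); print(p,y); m,im=snap('wrist','w4')
E
```

```text
time: 4.88
eef_pos: [0.4547, -0.2017, 0.0308]
tool_rot: [-0.0, 0.706, 0.708, 0.0]
ft_force: [0.6, 0.4, -0.6]
gripper_width: 0.0856
gripper_force: 0.0
[ 0.45469807 -0.20169659  0.03075003] 1.5735460229812037
```

View pics/w4.png

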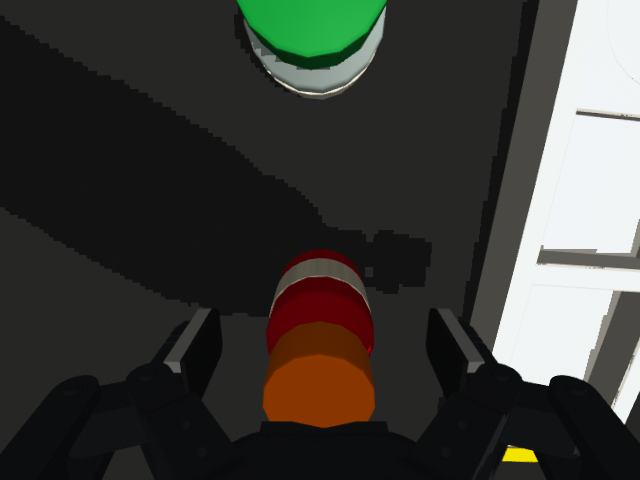

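The orange cap (319,370) sits midway between the pads (about 215 and 430). I close and lift.

```bash
python3 -m handwheel '[[[-0.003,0,0,0,1],[-0.003,0,0,0,-0.5],[-0.003,0,0,0,-0.5],[-0.003,0,0,0,-0.5],[-0.003,0,0,0,-0.5],[-0.003,0,0,0,-0.5],[-0.003,0,0,0,-0.5],[-0.003,0,-0.03,0,-0.5],[-0.003,0,-0.08,0,-0.5],[-0.003,0,-0.10,0,-0.5],[-0.003,0,-0.10,0,-0.5]]]' 40
python3 - <<'E'
from h import *
H=np.pi/2
go(.6193,.2694,.13,H); go(.6193,.2694,.0385,H)
E
```

```text
time: 6.3
eef_pos: [0.4559, -0.2059, 0.1318]
tool_rot: [0.002, 0.706, 0.708, 0.0]
ft_force: [0.0, -0.7, -2.5]
gripper_width: 0.0425
gripper_force: 41.8
to (0.6193, 0.2694, 0.13, 1.571) rows: [0.4749 0.1644 0.0014] turn 0.002
to (0.6193, 0.2694, 0.0385, 1.571) rows: [0.4751 0.1641 0.0929] turn 0.002
```

```bash
python3 -m handwheel '[[[0.475,0.164,0,0,-0.5],[0.475,0.164,0,0,-0.5],[0.475,0.164,0,0,-0.5],[0.475,0.164,0,0,-0.5],[0.475,0.164,0,0,-0.5],[0.475,0.164,0,0,-0.5],[0.475,0.164,0,0,-0.5],[0.475,0.164,0,0,-0.5],[0.475,0.164,0,0,-0.5],[0.475,0.164,0,0,-0.5],[0.475,0.164,0.03,0,-0.5],[0.475,0.164,0.05,0,-0.5],[0.475,0.164,0.05,0,-0.5]]]'
python3 - <<'E'
from h import *
s,p,Q,y=pose(); print(p,y,s['ft_force'],s['gripper_width'])
m,im=snap('wrist','w5')
# predicted pocket centre in this picture (rim z=.028)
import numpy as np
t=np.linspace(0,2*np.pi,60); P=np.c_[.6193+.03*np.cos(t),.2694+.03*np.sin(t),0*t+.028]
cv2.polylines(im,[np.int32(proj(m,P))],True,(255,0,255),1); cv2.imwrite('pics/w5b.png',im)
E
```

```text
time: 7.92
eef_pos: [0.6148, 0.2681, 0.0773]
tool_rot: [-0.001, 0.707, 0.707, -0.003]
ft_force: [-0.2, -0.4, -1.3]
gripper_width: 0.0422
gripper_force: 41.7
[0.614839   0.26814026 0.07729964] 1.5713467203237512 [-0.17708542 -0.395899   -1.32808082] 0.04223989285072273
```

View pics/w5b.png

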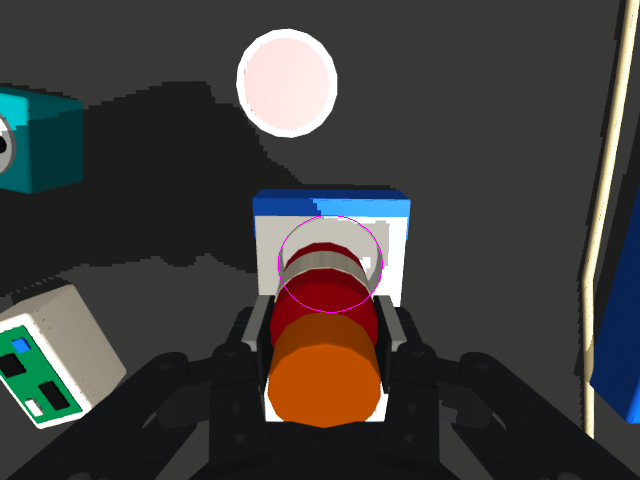

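The predicted pocket circle matches the visible arc; the tool is about 4 mm short in x. I correct that and lower.

```bash
python3 -m handwheel '[[[0.001,0.004,0,0,-0.5],[0.001,0.004,0.015,0,-0.5],[0.001,0.004,0.027,0,-0.5],[0.001,0.004,0.033,0,-0.5],[0.001,0.004,0.035,0,-0.5],[0.001,0.004,0.035,0,-0.5]]]'; python3 -m handwheel '[[[0,0,0.001,0,-0.5],[0,0,0.002,0,-0.5],[0,0,0.002,0,-0.5]]]'
```

```text
time: 8.72
eef_pos: [0.6216, 0.2713, 0.0452]
tool_rot: [-0.0, 0.706, 0.708, -0.0]
ft_force: [0.3, -0.1, -1.4]
gripper_width: 0.0423
gripper_force: 41.8
time: 9.1
eef_pos: [0.6217, 0.2712, 0.0434]
tool_rot: [0.0, 0.706, 0.708, 0.0]
ft_force: [0.1, 0.2, -1.3]
gripper_width: 0.0424
gripper_force: 41.8
```

```bash
python3 -m handwheel '[[[-0.001,-0.002,0.002,0,-0.5],[-0.001,-0.002,0.003,0,-0.5],[-0.001,-0.002,0.003,0,-0.5]]]'; python3 -m handwheel '[[[0,0,0.001,0,-0.5],[0,0,0.0015,0,-0.5],[0,0,0.0015,0,-0.5]]]';  python3 -m handwheel '[[[0,0,0.001,0,-0.5],[0,0,0.001,0,-0.5]]]'
```

```text
time: 9.48
eef_pos: [0.6194, 0.2702, 0.0401]
tool_rot: [-0.0, 0.706, 0.708, -0.0]
ft_force: [0.7, -0.3, -2.0]
gripper_width: 0.042
gripper_force: 41.8
time: 9.85
eef_pos: [0.6197, 0.2703, 0.039]
tool_rot: [0.0, 0.706, 0.708, 0.0]
ft_force: [0.2, -0.1, -0.8]
gripper_width: 0.0422
gripper_force: 41.9
time: 10.1
eef_pos: [0.6197, 0.2703, 0.039]
tool_rot: [0.0, 0.706, 0.708, 0.0]
ft_force: [-2.6, -0.8, 4.8]
gripper_width: 0.0421
gripper_force: 42.4
```

The vertical force shows contact at the expected height. I release, retreat and go to the pump.

```bash
python3 -m handwheel '[[[0,0,0,0,0.3],[0,0,0,0,0.6],[0,0,0,0,1],[0,0,0,0,1],[0,0,0,0,1],[0,0,-0.04,0,1],[0,0,-0.10,0,1],[0,0,-0.12,0,1],[0,0,-0.12,0,1]]]'
python3 - <<'E'
from h import *; import pickle
res=pickle.load(open('res.pkl','rb')); p=res['pump']; H=np.pi/2
go(p[0],p[1],.12,H+p[3]); go(p[0],p[1],.022,H+p[3])
m,im=snap('wrist','w6'); t=np.linspace(0,2*np.pi,60)
for z in(.072,.092):
    P=np.c_[.6193+.018*np.cos(t),.2694+.018*np.sin(t),0*t+z]; cv2.polylines(im,[np.int32(proj(m,P))],True,(255,0,255),1)
cv2.imwrite('pics/w6b.png',im)
E
```

```text
time: 11.22
eef_pos: [0.6211, 0.2707, 0.16]
tool_rot: [0.001, 0.706, 0.708, 0.002]
ft_force: [1.5, -0.1, -0.6]
gripper_width: 0.0852
gripper_force: 0.0
to (np.float64(0.4467144114677097), np.float64(0.34358411833571584), 0.12, np.float64(1.383)) rows: [ 0.0732 -0.1744  0.0394] turn 0.19
to (np.float64(0.4467144114677097), np.float64(0.34358411833571584), 0.022, np.float64(1.383)) rows: [ 0.073  -0.1748  0.1374] turn 0.19
```

View pics/w6b.png

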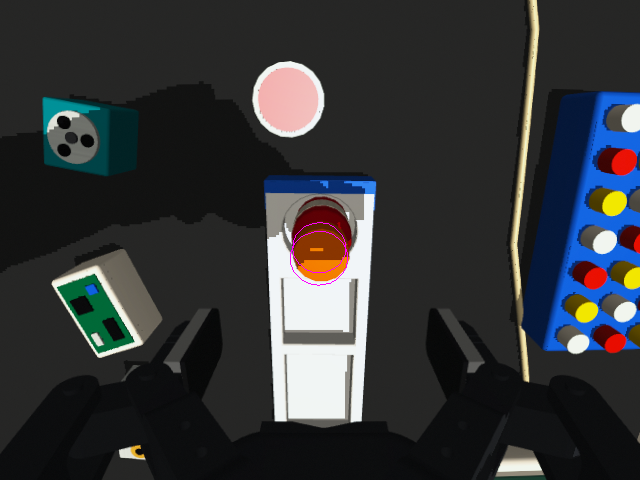

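The red bottle stands upright in the round pocket, cap at (319,265) next to the predicted ring. Now the pump.

```bash
python3 -m handwheel '[[[0.073,-0.1745,0.04,0.19,1],[0.073,-0.1745,0.04,0.19,1],[0.073,-0.1745,0.04,0.19,1],[0.073,-0.1745,0.04,0.19,1],[0.073,-0.1745,0.04,0.19,1],[0.073,-0.1745,0.08,0.19,1],[0.073,-0.1745,0.12,0.19,1],[0.073,-0.1745,0.136,0.19,1],[0.073,-0.1745,0.136,0.19,1]]]' 50
python3 - <<'E'
from h import *; import pickle
p=pickle.load(open('res.pkl','rb'))['pump']; go(p[0],p[1],.022,np.pi/2+p[3])
m,im=snap('wrist','w7')
B=np.array([[i*.024,j*.024,.044] for i,j in((1,1),(1,-1),(-1,-1),(-1,1))])@R.from_euler('z',p[3]).as_matrix().T+[p[0],p[1],0]
cv2.polylines(im,[np.int32(proj(m,B))],True,(255,0,255),1); cv2.imwrite('pics/w7b.png',im)
E
```

```text
time: 12.4
eef_pos: [0.4451, 0.342, 0.0207]
tool_rot: [-0.0, 0.771, 0.637, -0.001]
ft_force: [-0.1, 0.2, 0.3]
gripper_width: 0.0855
gripper_force: 0.0
to (np.float64(0.4467144114677097), np.float64(0.34358411833571584), 0.022, np.float64(1.383)) rows: [ 0.0018  0.0013 -0.0013] turn -0.001
```

View pics/w7b.png

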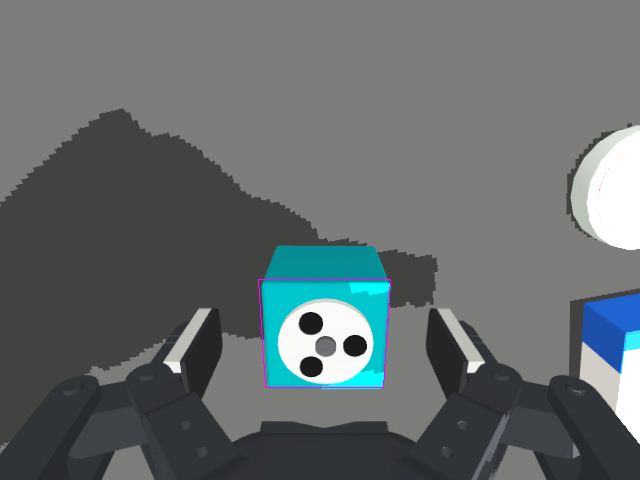

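The predicted outline matches the pump's top (262–390, 280–387), which is centred between the pads. Grip and lift.

```bash
python3 -m handwheel '[[[0.002,0.001,-0.0015,0,0.6],[0.002,0.001,-0.0015,0,-0.5],[0.002,0.001,-0.0015,0,-0.5],[0.002,0.001,-0.0015,0,-0.5],[0.002,0.001,-0.0015,0,-0.5],[0.002,0.001,-0.0015,0,-0.5]]]' 50
python3 -m handwheel '[[[0,0,-0.04,0,-0.5],[0,0,-0.09,0,-0.5],[0,0,-0.115,0,-0.5],[0,0,-0.115,0,-0.5]]]' 50
python3 - <<'E'
from h import *; import pickle
go(.6184,.1964,.135,np.pi/2-.012)
E
```

```text
time: 13.2
eef_pos: [0.4478, 0.3457, 0.0252]
tool_rot: [0.0, 0.77, 0.638, 0.002]
ft_force: [0.2, 1.0, 6.4]
gripper_width: 0.0467
gripper_force: 53.7
time: 13.7
eef_pos: [0.4478, 0.3456, 0.1406]
tool_rot: [0.0, 0.77, 0.638, 0.003]
ft_force: [0.6, -0.2, -2.6]
gripper_width: 0.0466
gripper_force: 52.9
to (0.6184, 0.1964, 0.135, 1.559) rows: [-0.1148  0.1954  0.0059] turn -0.176
```

```bash
python3 -m handwheel '[[[-0.115,0.195,0,-0.176,-0.5],[-0.115,0.195,0,-0.176,-0.5],[-0.115,0.195,0,-0.176,-0.5],[-0.115,0.195,0,-0.176,-0.5],[-0.115,0.195,0,-0.176,-0.5],[-0.115,0.195,0,-0.176,-0.5],[-0.115,0.195,0.04,-0.176,-0.5],[-0.115,0.195,0.06,-0.176,-0.5],[-0.115,0.195,0.06,-0.176,-0.5],[-0.115,0.195,0.06,-0.176,-0.5]]]'
python3 - <<'E'
from h import *
go(.6184,.1964,.037,np.pi/2-.012); snap('wrist','w8')
E
```

```text
time: 14.95
eef_pos: [0.6161, 0.1961, 0.0789]
tool_rot: [0.0, 0.711, 0.703, 0.0]
ft_force: [-0.1, 0.2, -2.5]
gripper_width: 0.0469
gripper_force: 52.9
to (0.6184, 0.1964, 0.037, 1.559) rows: [0.0003 0.0022 0.0419] turn 0.001
```

View pics/w8.png

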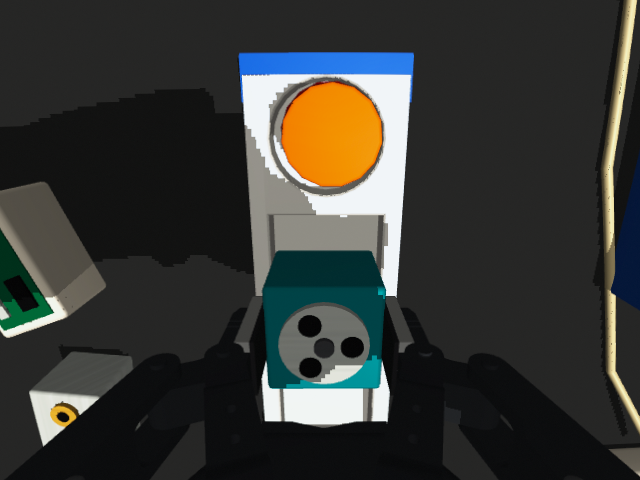

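The pump hangs square over its pocket (270–387), about 2 mm short in x. I correct and lower.

```bash
python3 -m handwheel '[[[0,0.002,0.015,0,-0.5],[0,0.002,0.03,0,-0.5],[0,0.002,0.039,0,-0.5],[0,0.002,0.041,0,-0.5],[0,0.002,0.041,0,-0.5]]]'; python3 -m handwheel '[[[0,0,0.001,0,-0.5],[0,0,0.002,0,-0.5],[0,0,0.002,0,-0.5]]]';python3 -m handwheel '[[[0,0,0.001,0,-0.5],[0,0,0.001,0,-0.5]]]'
```

```text
time: 15.62
eef_pos: [0.6184, 0.1951, 0.0371]
tool_rot: [-0.0, 0.711, 0.703, -0.0]
ft_force: [1.4, -0.7, -2.1]
gripper_width: 0.0466
gripper_force: 53.0
time: 16.0
eef_pos: [0.6185, 0.1952, 0.0355]
tool_rot: [0.0, 0.711, 0.703, 0.0]
ft_force: [0.0, -0.5, -1.9]
gripper_width: 0.0471
gripper_force: 53.0
time: 16.25
eef_pos: [0.6183, 0.1952, 0.0342]
tool_rot: [-0.0, 0.711, 0.703, -0.0]
ft_force: [0.3, 0.3, -1.6]
gripper_width: 0.047
gripper_force: 53.0
```

```bash
python3 -m handwheel '[[[0,0,0.001,0,-0.5],[0,0,0.001,0,-0.5]]]';python3 -m handwheel '[[[0,0,0.001,0,-0.5],[0,0,0.001,0,-0.5]]]'
```

```text
time: 16.5
eef_pos: [0.6185, 0.1952, 0.0333]
tool_rot: [0.0, 0.711, 0.703, 0.0]
ft_force: [0.3, 0.4, -1.4]
gripper_width: 0.0471
gripper_force: 53.0
time: 16.75
eef_pos: [0.6185, 0.1952, 0.0332]
tool_rot: [0.0, 0.711, 0.703, 0.0]
ft_force: [-3.0, -0.9, 5.6]
gripper_width: 0.0469
gripper_force: 53.8
```

Contact at the expected height. I release and move to the control box.

```bash
python3 -m handwheel '[[[0,0,0,0,0.3],[0,0,0,0,0.6],[0,0,0,0,1],[0,0,0,0,1],[0,0,0,0,1],[0,0,-0.04,0,1],[0,0,-0.09,0,1],[0,0,-0.09,0,1]]]'
python3 - <<'E'
from h import *; import pickle
p=pickle.load(open('res.pkl','rb'))['control']; H=np.pi/2
go(p[0],p[1],.12,H+p[3]); go(p[0],p[1],.022,H+p[3])
E
```

```text
time: 17.75
eef_pos: [0.6226, 0.1961, 0.1279]
tool_rot: [0.003, 0.711, 0.703, 0.004]
ft_force: [0.6, 0.4, 0.6]
gripper_width: 0.0854
gripper_force: 0.0
to (np.float64(0.43509337255938374), np.float64(0.2019024726533569), 0.12, np.float64(1.905)) rows: [ 0.0035 -0.1876  0.0059] turn -0.346
to (np.float64(0.43509337255938374), np.float64(0.2019024726533569), 0.022, np.float64(1.905)) rows: [ 0.0033 -0.1886  0.1039] turn -0.346
```

```bash
python3 -m handwheel '[[[0.003,-0.186,0,-0.346,1],[0.003,-0.186,0,-0.346,1],[0.003,-0.186,0,-0.346,1],[0.003,-0.186,0,-0.346,1],[0.003,-0.186,0.03,-0.346,1],[0.003,-0.186,0.04,-0.346,1],[0.003,-0.186,0.04,-0.346,1]]]'
python3 - <<'E'
from h import *; import pickle
p=pickle.load(open('res.pkl','rb'))['control']; H=np.pi/2
go(p[0],p[1],.023,H+p[3])
m,im=snap('wrist','w9')
B=np.array([[i*.023,j*.039,.044] for i,j in((1,1),(1,-1),(-1,-1),(-1,1))])@R.from_euler('z',p[3]).as_matrix().T+[p[0],p[1],0]
cv2.polylines(im,[np.int32(proj(m,B))],True,(255,0,255),1); cv2.imwrite('pics/w9b.png',im)
E
```

```text
time: 18.62
eef_pos: [0.4322, 0.2002, 0.0814]
tool_rot: [-0.001, 0.58, 0.815, -0.001]
ft_force: [-0.5, -0.6, 0.2]
gripper_width: 0.0853
gripper_force: 0.0
to (np.float64(0.43509337255938374), np.float64(0.2019024726533569), 0.023, np.float64(1.905)) rows: [0.0007 0.0034 0.0584] turn -0.001
```

View pics/w9b.png

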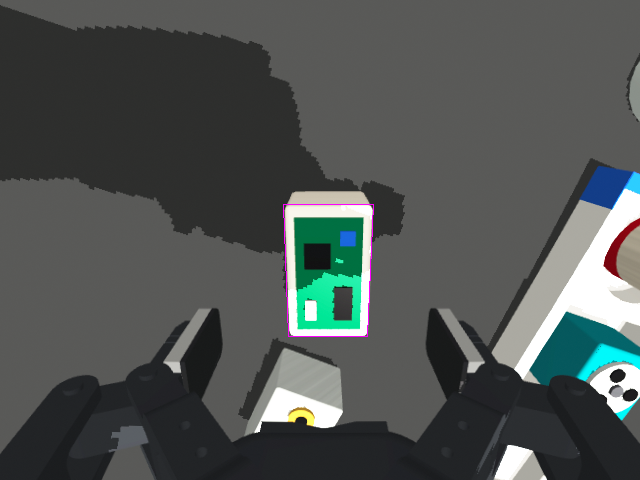

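The predicted outline fits the box (286–372, 205–335) and the fingers are parallel to it. I descend, grip and lift.

```bash
python3 -m handwheel '[[[0.001,0.003,0.03,0,1],[0.001,0.003,0.05,0,1],[0.001,0.003,0.058,0,1],[0.001,0.003,0.058,0,1],[0.001,0.003,0.058,0,1]]]' 50
python3 -m handwheel '[[[0,0,0,0,0.5],[0,0,0,0,-0.5],[0,0,0,0,-0.5],[0,0,0,0,-0.5],[0,0,0,0,-0.5],[0,0,0,0,-0.5]]]' 50
python3 -m handwheel '[[[0,0,-0.04,0,-0.5],[0,0,-0.09,0,-0.5],[0,0,-0.09,0,-0.5],[0,0,-0.09,0,-0.5]]]' 50
python3 - <<'E'
from h import *; import pickle
go(.6173,.1064,.11,np.pi/2-.012)
E
```

```text
time: 19.3
eef_pos: [0.4361, 0.2027, 0.0253]
tool_rot: [0.001, 0.58, 0.815, 0.001]
ft_force: [0.3, -0.4, -0.5]
gripper_width: 0.0851
gripper_force: 0.0
time: 20.05
eef_pos: [0.4355, 0.2026, 0.025]
tool_rot: [0.0, 0.58, 0.815, 0.0]
ft_force: [-0.4, -0.0, 5.9]
gripper_width: 0.0447
gripper_force: 53.2
time: 20.55
eef_pos: [0.434, 0.202, 0.1134]
tool_rot: [-0.0, 0.58, 0.815, -0.001]
ft_force: [0.2, 0.6, -2.2]
gripper_width: 0.0448
gripper_force: 52.6
to (0.6173, 0.1064, 0.11, 1.559) rows: [-0.1504  0.1418  0.0031] turn 0.346
```

```bash
python3 -m handwheel '[[[-0.15,0.142,0,0.346,-0.5],[-0.15,0.142,0,0.346,-0.5],[-0.15,0.142,0,0.346,-0.5],[-0.15,0.142,0,0.346,-0.5],[-0.15,0.142,0,0.346,-0.5],[-0.15,0.142,0.02,0.346,-0.5],[-0.15,0.142,0.033,0.346,-0.5],[-0.15,0.142,0.033,0.346,-0.5],[-0.15,0.142,0.033,0.346,-0.5]]]'
python3 - <<'E'
from h import *
go(.6173,.1064,.037,np.pi/2-.012); snap('wrist','w10')
E
```

```text
time: 21.68
eef_pos: [0.6178, 0.1076, 0.0815]
tool_rot: [-0.0, 0.711, 0.703, -0.0]
ft_force: [-0.9, -0.4, -0.5]
gripper_width: 0.0448
gripper_force: 52.5
to (0.6173, 0.1064, 0.037, 1.559) rows: [-0.0013 -0.0005  0.0445] turn 0.001
```

View pics/w10.png

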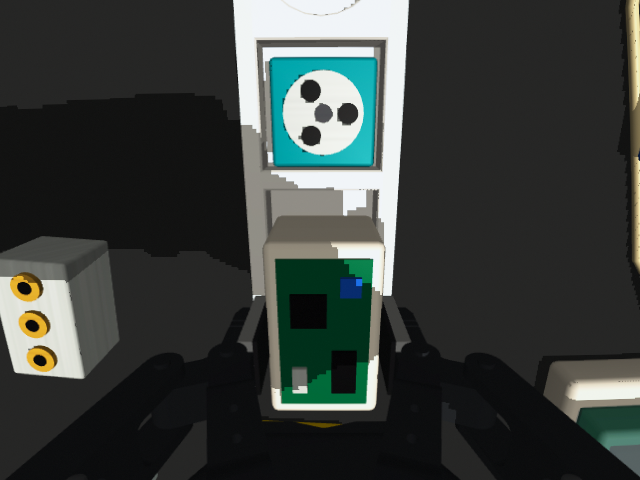

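The pump is level in its square pocket (270–377, 57–166). The box is square over the long pocket; I lower it.

```bash
python3 -m handwheel '[[[-0.001,0,0.015,0,-0.5],[-0.001,0,0.03,0,-0.5],[-0.001,0,0.040,0,-0.5],[-0.001,0,0.044,0,-0.5],[-0.001,0,0.044,0,-0.5]]]'; python3 -m handwheel '[[[0,0,0.001,0,-0.5],[0,0,0.002,0,-0.5],[0,0,0.002,0,-0.5]]]';python3 -m handwheel '[[[0,0,0.001,0,-0.5],[0,0,0.001,0,-0.5]]]'
```

```text
time: 22.35
eef_pos: [0.618, 0.1061, 0.0367]
tool_rot: [-0.0, 0.711, 0.703, -0.0]
ft_force: [0.2, -0.0, -2.5]
gripper_width: 0.0449
gripper_force: 52.6
time: 22.72
eef_pos: [0.6185, 0.1062, 0.0356]
tool_rot: [0.0, 0.711, 0.703, 0.0]
ft_force: [-0.4, 0.6, -2.0]
gripper_width: 0.0453
gripper_force: 52.6
time: 22.98
eef_pos: [0.6182, 0.1062, 0.0342]
tool_rot: [-0.0, 0.711, 0.703, -0.0]
ft_force: [1.2, -0.0, -1.4]
gripper_width: 0.0448
gripper_force: 52.6
```

```bash
python3 -m handwheel '[[[0,0,0.001,0,-0.5],[0,0,0.001,0,-0.5]]]';python3 -m handwheel '[[[0,0,0.001,0,-0.5],[0,0,0.001,0,-0.5]]]'
```

```text
time: 23.22
eef_pos: [0.6182, 0.1062, 0.0332]
tool_rot: [-0.0, 0.711, 0.703, -0.0]
ft_force: [0.1, -0.4, -1.3]
gripper_width: 0.045
gripper_force: 52.6
time: 23.48
eef_pos: [0.6183, 0.1062, 0.033]
tool_rot: [0.0, 0.711, 0.703, 0.0]
ft_force: [-2.1, -0.2, 3.6]
gripper_width: 0.0446
gripper_force: 53.2
```

Contact again. I release and head for the green bottle.

```bash
python3 -m handwheel '[[[0,0,0,0,0.3],[0,0,0,0,0.6],[0,0,0,0,1],[0,0,0,0,1],[0,0,0,0,1],[0,0,-0.04,0,1],[0,0,-0.10,0,1],[0,0,-0.12,0,1],[0,0,-0.12,0,1],[0,0,-0.12,0,1]]]'
python3 - <<'E'
from h import *; import pickle
snap('wrist','w11')
go(.4522,-.0903,.15,np.pi/2); go(.4522,-.0903,.031,np.pi/2)
E
```

```text
time: 24.72
eef_pos: [0.6172, 0.1061, 0.1508]
tool_rot: [-0.001, 0.711, 0.703, -0.001]
ft_force: [0.1, -0.2, -0.5]
gripper_width: 0.085
gripper_force: 0.0
to (0.4522, -0.0903, 0.15, 1.571) rows: [-0.1983 -0.1622  0.0009] turn -0.012
to (0.4522, -0.0903, 0.031, 1.571) rows: [-0.1983 -0.1618  0.1199] turn -0.012
```

View pics/w11.png

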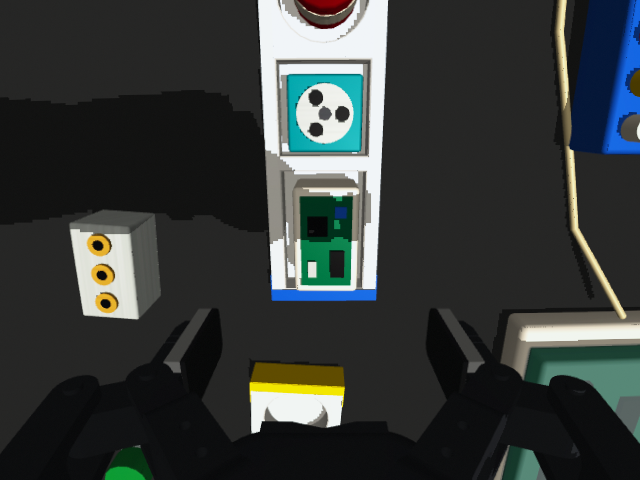

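All three blue items sit level: pump (325,113), box (326,240), bottle (325,15). On to the green bottle.

```bash
python3 -m handwheel '[[[-0.198,-0.162,0,-0.012,1],[-0.198,-0.162,0,-0.012,1],[-0.198,-0.162,0,-0.012,1],[-0.198,-0.162,0,-0.012,1],[-0.198,-0.162,0,-0.012,1],[-0.198,-0.162,0,-0.012,1],[-0.198,-0.162,0,-0.012,1]]]' 40
python3 - <<'E'
from h import *
go(.4522,-.0903,.031,np.pi/2)
m,im=snap('wrist','w12')
hsv=cv2.cvtColor(im,cv2.COLOR_BGR2HSV); k=cv2.inRange(hsv,(45,90,60),(80,255,255)); c=cv2.connectedComponentsWithStats(k)
for st,ce in zip(c[2][1:],c[3][1:]):
    if st[4]>500: print(st,ce,onz(m,ce,.078))
E
```

```text
time: 25.65
eef_pos: [0.4545, -0.0891, 0.1518]
tool_rot: [-0.0, 0.707, 0.708, 0.0]
ft_force: [-0.8, -0.2, 0.5]
gripper_width: 0.0855
gripper_force: 0.0
to (0.4522, -0.0903, 0.031, 1.571) rows: [-0.0012 -0.0022  0.1208] turn 0.001
[ 292  231   56   53 2316] [319.13428325 257.0880829 ] [ 0.45234765 -0.09149599  0.078     ]
```

The wrist blob puts the green cap at (.452,-.091), which agrees. Descend and grip.

```bash
python3 -m handwheel '[[[-0.001,-0.001,0.04,0,1],[-0.001,-0.001,0.08,0,1],[-0.001,-0.001,0.11,0,1],[-0.001,-0.001,0.121,0,1],[-0.001,-0.001,0.121,0,1],[-0.001,-0.001,0.121,0,1]]]' 40
python3 -m handwheel '[[[0,0,0,0,0.5],[0,0,0,0,-0.5],[0,0,0,0,-0.5],[0,0,0,0,-0.5],[0,0,0,0,-0.5],[0,0,0,0,-0.5]]]' 40
python3 -m handwheel '[[[0,0,-0.04,0,-0.5],[0,0,-0.09,0,-0.5],[0,0,-0.09,0,-0.5],[0,0,-0.09,0,-0.5]]]' 40
python3 - <<'E'
from h import *
go(.5891,-.0766,.07,np.pi/2-.0756)
E
```

```text
time: 26.45
eef_pos: [0.4544, -0.0911, 0.0325]
tool_rot: [0.001, 0.707, 0.707, 0.001]
ft_force: [0.1, -0.1, -0.0]
gripper_width: 0.0853
gripper_force: 0.0
time: 27.2
eef_pos: [0.4532, -0.0911, 0.0322]
tool_rot: [0.0, 0.707, 0.707, 0.0]
ft_force: [-1.5, 1.6, 4.9]
gripper_width: 0.0422
gripper_force: 40.2
time: 27.7
eef_pos: [0.4523, -0.0907, 0.1209]
tool_rot: [-0.0, 0.707, 0.707, -0.0]
ft_force: [-0.4, 0.2, -2.2]
gripper_width: 0.0424
gripper_force: 41.8
to (0.5891, -0.0766, 0.07, 1.495) rows: [0.0141 0.1368 0.0508] turn 0.075
```

```bash
python3 -m handwheel '[[[0.014,0.137,0,0.075,-0.5],[0.014,0.137,0,0.075,-0.5],[0.014,0.137,0,0.075,-0.5],[0.014,0.137,0.01,0.075,-0.5],[0.014,0.137,0.04,0.075,-0.5],[0.014,0.137,0.045,0.075,-0.5],[0.014,0.137,0.045,0.075,-0.5]]]'
python3 - <<'E'
from h import *
go(.5891,-.0766,.044,np.pi/2-.0756)
m,im=snap('wrist','w13'); t=np.linspace(0,2*np.pi,60); P=np.c_[.5891+.03*np.cos(t),-.0766+.03*np.sin(t),0*t+.028]
cv2.polylines(im,[np.int32(proj(m,P))],True,(255,0,255),1); cv2.imwrite('pics/w13b.png',im)
E
```

```text
time: 28.58
eef_pos: [0.5878, -0.0767, 0.0754]
tool_rot: [-0.001, 0.733, 0.68, -0.001]
ft_force: [0.8, 0.4, -1.5]
gripper_width: 0.0426
gripper_force: 41.8
to (0.5891, -0.0766, 0.044, 1.495) rows: [0.0001 0.0014 0.0314] turn 0.0
```

View pics/w13b.png

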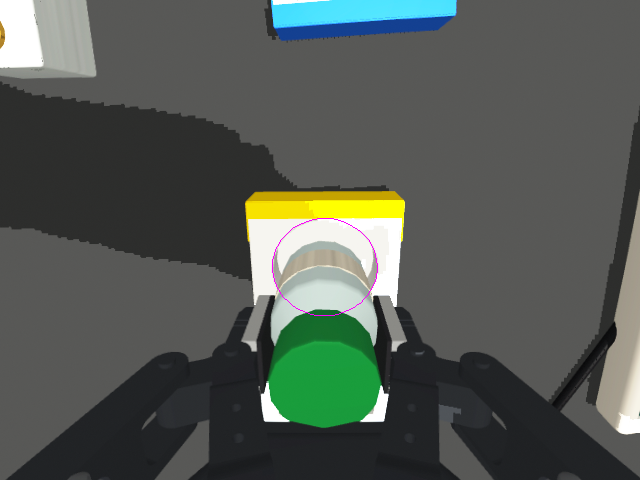

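The predicted ring is centred on the yellow carrier and on the pocket arc. Lower.

```bash
python3 -m handwheel '[[[0,0.001,0.015,0,-0.5],[0,0.001,0.027,0,-0.5],[0,0.001,0.031,0,-0.5],[0,0.001,0.031,0,-0.5]]]'; python3 -m handwheel '[[[0,0,0.001,0,-0.5],[0,0,0.002,0,-0.5],[0,0,0.002,0,-0.5]]]';python3 -m handwheel '[[[0,0,0.001,0,-0.5],[0,0,0.001,0,-0.5]]]';python3 -m handwheel '[[[0,0,0.001,0,-0.5],[0,0,0.001,0,-0.5]]]'
```

```text
time: 29.12
eef_pos: [0.5904, -0.0768, 0.0447]
tool_rot: [-0.001, 0.733, 0.68, -0.0]
ft_force: [0.5, -0.4, -1.2]
gripper_width: 0.0423
gripper_force: 41.8
time: 29.5
eef_pos: [0.591, -0.0769, 0.0435]
tool_rot: [0.0, 0.733, 0.68, 0.0]
ft_force: [0.4, 1.1, -1.2]
gripper_width: 0.0424
gripper_force: 41.8
time: 29.75
eef_pos: [0.5909, -0.0769, 0.0423]
tool_rot: [-0.0, 0.733, 0.68, -0.0]
ft_force: [0.2, -0.2, -1.6]
gripper_width: 0.0423
gripper_force: 41.8
time: 30.0
eef_pos: [0.5908, -0.0769, 0.0412]
tool_rot: [-0.0, 0.733, 0.68, -0.0]
ft_force: [-0.2, 0.5, -2.3]
gripper_width: 0.0424
gripper_force: 41.8
```

```bash
python3 -m handwheel '[[[0,-0.001,0.001,0,-0.5],[0,-0.001,0.001,0,-0.5]]]'; python3 -m handwheel '[[[0,0,0.001,0,-0.5],[0,0,0.001,0,-0.5]]]'
```

```text
time: 30.25
eef_pos: [0.59, -0.0769, 0.0404]
tool_rot: [0.0, 0.733, 0.68, 0.0]
ft_force: [0.6, 0.2, -1.0]
gripper_width: 0.0423
gripper_force: 41.8
time: 30.5
eef_pos: [0.59, -0.0769, 0.0403]
tool_rot: [0.0, 0.733, 0.68, 0.0]
ft_force: [-2.1, -0.1, 5.1]
gripper_width: 0.042
gripper_force: 42.4
```

Contact. Release, then the valve block.

```bash
python3 -m handwheel '[[[0,0,0,0,0.3],[0,0,0,0,0.6],[0,0,0,0,1],[0,0,0,0,1],[0,0,0,0,1],[0,0,-0.04,0,1],[0,0,-0.09,0,1],[0,0,-0.11,0,1],[0,0,-0.11,0,1],[0,0,-0.11,0,1]]]'
python3 - <<'E'
from h import *; import pickle
p=pickle.load(open('res.pkl','rb'))['valve']; go(p[0],p[1],.08,np.pi/2+p[3])
E
```

```text
time: 31.75
eef_pos: [0.589, -0.0766, 0.148]
tool_rot: [-0.001, 0.733, 0.68, -0.001]
ft_force: [-0.8, 0.5, -0.0]
gripper_width: 0.0853
gripper_force: 0.0
to (np.float64(0.44922167039227534), np.float64(0.07976178967424606), 0.08, np.float64(1.491)) rows: [ 0.1454 -0.1509  0.0684] turn 0.005
```

```bash
python3 -m handwheel '[[[0.145,-0.151,0,0.005,1],[0.145,-0.151,0,0.005,1],[0.145,-0.151,0,0.005,1],[0.145,-0.151,0.02,0.005,1],[0.145,-0.151,0.065,0.005,1],[0.145,-0.151,0.068,0.005,1],[0.145,-0.151,0.068,0.005,1]]]'
python3 - <<'E'
from h import *; import pickle
p=pickle.load(open('res.pkl','rb'))['valve']; go(p[0],p[1],.023,np.pi/2+p[3])
m,im=snap('wrist','w14')
B=np.array([[i*.023,j*.039,.044] for i,j in((1,1),(1,-1),(-1,-1),(-1,1))])@R.from_euler('z',p[3]).as_matrix().T+[p[0],p[1],0]
cv2.polylines(im,[np.int32(proj(m,B))],True,(255,0,255),1); cv2.imwrite('pics/w14b.png',im)
E
```

```text
time: 32.62
eef_pos: [0.4498, 0.0789, 0.0809]
tool_rot: [-0.001, 0.735, 0.678, -0.001]
ft_force: [-0.3, -0.1, 0.5]
gripper_width: 0.0853
gripper_force: 0.0
to (np.float64(0.44922167039227534), np.float64(0.07976178967424606), 0.023, np.float64(1.491)) rows: [ 0.0008 -0.0005  0.0579] turn -0.001
```

View pics/w14b.png

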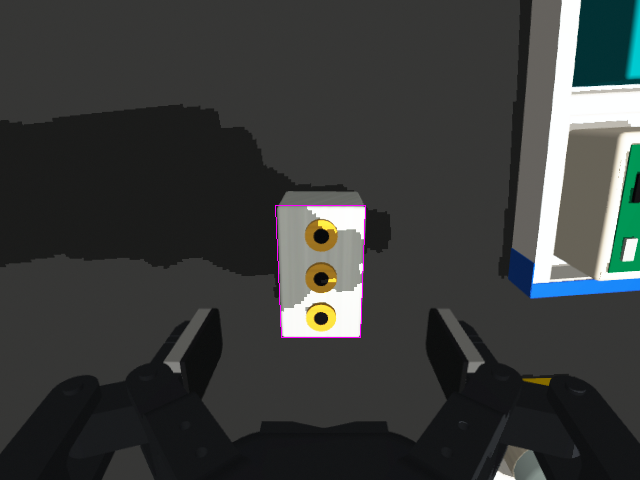

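The outline fits the valve block (277–365, 205–336). Correction on my part: that was my 16th viewed picture, and the limit was 14. I stop viewing now and check the rest by numbers only.

```bash
python3 -m handwheel '[[[0.001,0,0.03,0,1],[0.001,0,0.05,0,1],[0.001,0,0.058,0,1],[0.001,0,0.058,0,1],[0.001,0,0.058,0,1]]]' 60
python3 -m handwheel '[[[0,0,0,0,0.5],[0,0,0,0,-0.5],[0,0,0,0,-0.5],[0,0,0,0,-0.5],[0,0,0,0,-0.5],[0,0,0,0,-0.5]]]' 60
python3 -m handwheel '[[[0,0,-0.04,0,-0.5],[0,0,-0.09,0,-0.5],[0,0,-0.115,0,-0.5],[0,0,-0.115,0,-0.5],[0,0,-0.115,0,-0.5]]]' 60
python3 - <<'E'
from h import *
go(.5768,-.2391,.08,np.pi/2-.0756)
E
```

```text
time: 33.3
eef_pos: [0.4516, 0.08, 0.0244]
tool_rot: [0.001, 0.735, 0.678, 0.001]
ft_force: [0.2, 0.0, -0.0]
gripper_width: 0.0857
gripper_force: 0.0
time: 34.05
eef_pos: [0.4507, 0.0801, 0.0239]
tool_rot: [0.0, 0.735, 0.678, 0.0]
ft_force: [-1.5, 0.7, 6.5]
gripper_width: 0.0445
gripper_force: 64.0
time: 34.67
eef_pos: [0.4487, 0.08, 0.1365]
tool_rot: [-0.001, 0.735, 0.678, -0.001]
ft_force: [-1.3, -0.2, -4.7]
gripper_width: 0.0445
gripper_force: 63.5
to (0.5768, -0.2391, 0.08, 1.495) rows: [-0.3078  0.1534  0.0562] turn -0.004
```

```bash
python3 -m handwheel '[[[-0.308,0.154,0,-0.004,-0.5],[-0.308,0.154,0,-0.004,-0.5],[-0.308,0.154,0,-0.004,-0.5],[-0.308,0.154,0,-0.004,-0.5],[-0.308,0.154,0,-0.004,-0.5],[-0.308,0.154,0,-0.004,-0.5],[-0.308,0.154,0,-0.004,-0.5],[-0.308,0.154,0.03,-0.004,-0.5],[-0.308,0.154,0.055,-0.004,-0.5],[-0.308,0.154,0.055,-0.004,-0.5],[-0.308,0.154,0.055,-0.004,-0.5]]]'
python3 - <<'E'
from h import *
go(.5768,-.2391,.037,np.pi/2-.0756)
E
```

```text
time: 36.05
eef_pos: [0.5788, -0.2385, 0.083]
tool_rot: [-0.001, 0.733, 0.68, -0.0]
ft_force: [-0.2, 0.2, -2.3]
gripper_width: 0.0448
gripper_force: 63.3
to (0.5768, -0.2391, 0.037, 1.495) rows: [-0.0008 -0.0019  0.046 ] turn 0.0
```

Run:
```python
from h import *; import pickle
c=pickle.load(open('res.pkl','rb'))['yellow']; m,im=snap('wrist','w15'); g=im.max(2)
for yl in(-.020,.0535):
    xs=np.arange(-.06,.0601,.001)
    P=np.c_[xs,0*xs+yl,0*xs+.028]@R.from_euler('z',c[3]).as_matrix().T+[c[0],c[1],0]
    uv=np.int32(np.round(proj(m,P))); print(yl,uv[0],uv[-1]); print(' '.join(str(g[min(v,479),min(max(u,0),639)]) for u,v in uv[8:36]),'|',' '.join(str(g[min(v,479),min(max(u,0),639)]) for u,v in uv[85:113]))
```

```text
-0.02 [210 176] [428 176]
19 18 18 18 18 17 18 19 18 18 18 145 145 145 145 145 145 145 145 144 144 144 144 143 144 144 144 144 | 248 248 248 248 248 248 248 248 248 245 245 245 245 245 245 245 245 244 38 38 39 37 38 39 38 37 38 38
0.0535 [197  28] [440  27]
38 38 38 38 38 38 38 38 38 38 164 244 244 244 244 244 244 244 244 247 247 247 247 247 247 248 248 248 | 248 248 248 248 248 248 248 248 248 246 245 245 245 245 245 245 245 196 38 37 37 38 38 38 37 38 37 38
```

The carrier's edges lie at ±42 mm of the model, within 1 mm. Lower the valve block.

```bash
python3 -m handwheel '[[[-0.001,-0.003,0.015,0,-0.5],[-0.001,-0.003,0.03,0,-0.5],[-0.001,-0.003,0.042,0,-0.5],[-0.001,-0.003,0.045,0,-0.5],[-0.001,-0.003,0.045,0,-0.5]]]'; python3 -m handwheel '[[[0,0,0.001,0,-0.5],[0,0,0.002,0,-0.5],[0,0,0.002,0,-0.5]]]';python3 -m handwheel '[[[0,0,0.001,0,-0.5],[0,0,0.001,0,-0.5]]]'
```

```text
time: 36.72
eef_pos: [0.576, -0.24, 0.0379]
tool_rot: [-0.0, 0.733, 0.68, -0.0]
ft_force: [-0.1, -0.0, -3.2]
gripper_width: 0.0449
gripper_force: 63.4
time: 37.1
eef_pos: [0.5763, -0.2401, 0.0366]
tool_rot: [0.0, 0.733, 0.68, 0.0]
ft_force: [0.8, -0.1, -4.0]
gripper_width: 0.0448
gripper_force: 63.4
time: 37.35
eef_pos: [0.576, -0.24, 0.0353]
tool_rot: [-0.0, 0.733, 0.68, -0.0]
ft_force: [0.1, -0.3, -2.5]
gripper_width: 0.0447
gripper_force: 63.4
```

```bash
python3 -m handwheel '[[[0,0,0.001,0,-0.5],[0,0,0.001,0,-0.5]]]'; python3 -m handwheel '[[[0,0,0.001,0,-0.5],[0,0,0.001,0,-0.5]]]'; python3 -m handwheel '[[[0,0,0.001,0,-0.5],[0,0,0.001,0,-0.5]]]'
```

```text
time: 37.6
eef_pos: [0.576, -0.24, 0.0342]
tool_rot: [-0.0, 0.733, 0.68, -0.0]
ft_force: [-0.2, 0.7, -3.2]
gripper_width: 0.0448
gripper_force: 63.4
time: 37.85
eef_pos: [0.576, -0.24, 0.0332]
tool_rot: [-0.0, 0.733, 0.68, -0.0]
ft_force: [-0.1, -0.6, -3.3]
gripper_width: 0.0445
gripper_force: 63.4
time: 38.1
eef_pos: [0.576, -0.24, 0.0322]
tool_rot: [-0.0, 0.733, 0.68, -0.0]
ft_force: [0.8, -0.3, -2.5]
gripper_width: 0.0447
gripper_force: 63.4
```

```bash
python3 -m handwheel '[[[0,0,0.001,0,-0.5],[0,0,0.001,0,-0.5]]]'
```

```text
time: 38.35
eef_pos: [0.5762, -0.2401, 0.032]
tool_rot: [0.0, 0.733, 0.68, 0.0]
ft_force: [-2.2, 1.2, 1.9]
gripper_width: 0.0447
gripper_force: 64.1
```

```bash
python3 -m handwheel '[[[0,0,0.0005,0,-0.5],[0,0,0.0005,0,-0.5],[0,0,0.0005,0,0.3],[0,0,0.0005,0,0.6],[0,0,0.0005,0,1],[0,0,0,0,1],[0,0,0,0,1],[0,0,-0.04,0,1],[0,0,-0.10,0,1],[0,0,-0.16,0,1],[0,0,-0.20,0,1],[0,0,-0.20,0,1]]]'
python3 - <<'E'
from h import *
go(.2,-.58,.25,np.pi/2-.0756)
E
```

```text
time: 39.85
eef_pos: [0.5788, -0.2414, 0.2365]
tool_rot: [0.005, 0.733, 0.68, 0.002]
ft_force: [-0.5, -0.5, -0.4]
gripper_width: 0.0854
gripper_force: 0.0
to (0.2, -0.58, 0.25, 1.495) rows: [-0.3664 -0.3519 -0.0151] turn -0.0
```

Everything is placed. I take a few high wrist views to check numerically by triangulating colour features.

```bash
cat > look.py <<'E'
from h import *; import pickle,sys
m,im=snap('wrist',sys.argv[1]); pickle.dump(m,open(sys.argv[1]+'.pkl','wb'))
E
python3 -m handwheel '[[[0.03,-0.133,-0.165,0,1],[0.03,-0.133,-0.165,0,1],[0.03,-0.133,-0.165,0,1],[0.03,-0.133,-0.165,0,1],[0.03,-0.133,-0.165,0,1],[0.03,-0.133,-0.165,0,1]]]'; python3 look.py a1
python3 -m handwheel '[[[0.12,-0.01,0,0,1],[0.12,-0.01,0,0,1],[0.12,-0.01,0,0,1],[0.12,-0.01,0,0,1]]]' | head -2; python3 look.py a2
python3 -m handwheel '[[[0.15,-0.01,0,0,1],[0.15,-0.01,0,0,1],[0.15,-0.01,0,0,1],[0.15,-0.01,0,0,1],[0.15,-0.01,0,0,1]]]'| head -2; python3 look.py a3
python3 -m handwheel '[[[0.1,0,0,0,1],[0.1,0,0,0,1],[0.1,0,0,0,1],[0.1,0,0,0,1]]]'| head -2; python3 look.py a4
cat > chk.py <<'E'
from h import *; import pickle
res=pickle.load(open('res.pkl','rb'))
def W(c,y,z): p=res[c]; return np.r_[p[:2]+y*np.array([-np.sin(p[3]),np.cos(p[3])]),z]
V={v:(pickle.load(open(v+'.pkl','rb')),cv2.imread(f'pics/{v}.png')) for v in('a1','a2','a3','a4')}
T={'red cap':(W('blue',.09,.092),(6,15)),'teal':(W('blue',.017,.052),(86,97)),'board':(W('blue',-.073,.052),(50,80)),
'green cap':(W('yellow',.09,.092),(50,75)),'ports':(W('yellow',-.073,.055),(18,30))}
for n,(P,hue) in T.items():
    obs=[]
    for v,(m,im) in V.items():
        uv=proj(m,P)[0]
        if not(40<uv[0]<600 and 40<uv[1]<305): continue
        hsv=cv2.cvtColor(im,cv2.COLOR_BGR2HSV); k=cv2.inRange(hsv,(hue[0],90,60),(hue[1],255,255))
        c=np.zeros_like(k); cv2.circle(c,tuple(np.int32(uv)),36,255,-1); k&=c; hull=cv2.convexHull(cv2.findNonZero(k))
        (cx,cy),wh,a=cv2.minAreaRect(hull); mo=cv2.moments(hull); obs.append((v,m,(mo['m10']/mo['m00'],mo['m01']/mo['m00']),wh,a))
    X=tri([ray(m,q) for v,m,q,_,_ in obs]); print(n,'expect',np.round(P,4),'tri',np.round(X,4),[(o[0],np.round(np.subtract(o[2],proj(o[1],P)[0]),1).tolist(),np.round(o[3],0).tolist(),round(o[4])) for o in obs])
E
python3 chk.py
```

```text
time: 40.6
eef_pos: [0.4458, -0.1999, 0.3942]
tool_rot: [-0.001, 0.733, 0.68, -0.0]
ft_force: [0.4, 0.4, 0.8]
gripper_width: 0.0851
gripper_force: 0.0
time: 41.15
eef_pos: [0.4451, -0.0795, 0.3947]
time: 41.82
eef_pos: [0.4467, 0.0694, 0.3959]
time: 42.38
eef_pos: [0.4541, 0.1692, 0.3962]
red cap expect [0.6193 0.2694 0.092 ] tri [0.4803 0.2515 0.4828] [('a4', [-6.5, -0.1], [30.0, 44.0], 90)]
teal expect [0.6184 0.1964 0.052 ] tri [0.6172 0.1932 0.0432] [('a3', [-3.1, 3.6], [41.0, 47.0], 87), ('a4', [-3.1, 1.9], [38.0, 44.0], 86)]
board expect [0.6173 0.1064 0.052 ] tri [0.6191 0.1066 0.0523] [('a3', [1.5, -0.2], [26.0, 52.0], 2), ('a4', [1.2, -0.1], [25.0, 46.0], 2)]
green cap expect [ 0.5891 -0.0766  0.092 ] tri [ 0.5909 -0.0749  0.0834] [('a1', [-0.8, -0.7], [32.0, 33.0], 90), ('a2', [-0.6, -2.3], [30.0, 29.0], 45), ('a3', [-0.4, -3.9], [29.0, 25.0], 51)]
ports expect [ 0.5768 -0.2391  0.055 ] tri [ 0.5774 -0.2598  0.039 ] [('a1', [1.1, 11.9], [41.0, 57.0], 21), ('a2', [-5.8, 7.3], [46.0, 49.0], 63)]
```

Run:
```python
from h import *; import pickle
V={v:(pickle.load(open(v+'.pkl','rb')),cv2.imread(f'pics/{v}.png')) for v in('a1','a2','a3','a4','w6','w8')if v[0]=='a'}
V['top']=snap('top','topE'); V['scene']=snap('scene','sceneE')
exec(open('chk.py').read().split('V={')[0].split('import pickle')[1])
red=W('blue',.09,.085)
for v in('a3','a4','top','scene'):
    m,im=V[v]; hsv=cv2.cvtColor(im,cv2.COLOR_BGR2HSV); k=cv2.inRange(hsv,(4,120,50),(17,255,255)); n,l,st,ce=cv2.connectedComponentsWithStats(k)
    uv=proj(m,red)[0]; o=sorted(range(1,n),key=lambda i:np.hypot(*(ce[i]-uv)))[:3]
    print(v,uv.round(1),[(st[i].tolist(),ce[i].round(1).tolist(),onz(m,ce[i],.085)[:2].round(4).tolist()) for i in o if st[i][4]>8])
b=W('yellow',-.073,.055); y=np.pi and res['yellow'][3]; obs=[]
for v in('a1','a2','top','scene'):
    m,im=V[v]; hsv=cv2.cvtColor(im,cv2.COLOR_BGR2HSV); k=cv2.inRange(hsv,(14,90,50),(32,255,255))
    rec=np.array([[i*.027,j*.036,0] for i,j in((1,1),(1,-1),(-1,-1),(-1,1))])@R.from_euler('z',y).as_matrix().T+b
    c=np.zeros_like(k); cv2.fillPoly(c,[np.int32(proj(m,rec))],255); k&=c; n,l,st,ce=cv2.connectedComponentsWithStats(k)
    print(v,'ports',[(int(st[i][4]),ce[i].round(1).tolist(),onz(m,ce[i],.054)[:2].round(4).tolist()) for i in range(1,n) if st[i][4]>4])
```

```text
a3 [ 4.641e+02 -3.000e-01] [([446, 0, 28, 18, 201], [455.5, 9.9], [0.6098, 0.2597])]
a4 [455.5  94.9] [([439, 78, 21, 31, 182], [444.7, 95.0], [0.6065, 0.2701]), ([472, 85, 2, 15, 16], [472.7, 92.2], [0.6397, 0.271])]
top [210.5 190.7] [([202, 183, 17, 16, 212], [209.7, 190.5], [0.6197, 0.2713]), ([36, 114, 29, 27, 580], [50.0, 127.0], [0.7674, 0.6558])]
scene [434.3 174.5] [([426, 167, 18, 18, 260], [434.6, 175.3], [0.6214, 0.2675]), ([425, 76, 45, 26, 635], [450.3, 87.8], [0.4073, 0.6928])]
a1 ports [(104, [422.2, 190.5], [0.5783, -0.2165]), (100, [420.6, 207.6], [0.5763, -0.24]), (100, [419.4, 224.5], [0.5748, -0.2641])]
a2 ports [(89, [421.8, 271.8], [0.5783, -0.2162]), (91, [420.5, 286.9], [0.5766, -0.2403]), (83, [419.0, 301.2], [0.5746, -0.2639]), (7, [401.3, 307.6], [0.5479, -0.2726]), (7, [434.7, 307.6], [0.5986, -0.2765])]
top ports [(34, [420.0, 212.0], [0.5786, -0.2157]), (28, [430.5, 212.5], [0.5777, -0.2402]), (31, [440.7, 213.5], [0.5757, -0.264])]
scene ports [(53, [260.9, 298.2], [0.5785, -0.2176]), (56, [249.8, 305.5], [0.5765, -0.2416]), (58, [238.3, 313.3], [0.5748, -0.266])]
```

Both the top and scene cameras put the red cap at its pocket, and all four views agree on the valve ports at the seated height. I hand in.

```bash
python3 -c "
from bench import r
print(r.job_done())"
```

```text
the job is handed in; nothing more can be done
None
```

Both kits are made up and handed in at about 42 s: all five items were set down to floor contact, and camera checks put them in their pockets; I didn't move the amber bottle, dish or screwdriver or re-measure them at the end, and I viewed 16 pictures, over the 14 allowed.

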